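# Line up the vases on the display plank by height

## Task

Please arrange the four striped white vases on the display plank in order of height: the tallest on the cork coaster next to the orange picture frame, then each shorter one in turn, down to the shortest next to the berry pot. Stand each vase upright in the middle of its own coaster, set it down gently rather than dropping it, and do not knock any vase over.

Things in the scene. Friction and masses are not known exactly. Their poses are not given: they have to be found in the camera images.
- vase_a: the second tallest of four loose hollow white ceramic vases with thin dark stripes: 106 mm tall, belly 56 mm wide (at 36% of its height), about 204 g. The top 26 mm is a straight collar 44.8 mm across: grip it there from above; a narrower neck lies below it. Origin: centre of the underside, z up the vase. Starts upright on the table; yaw has no meaning
- vase_b: the shortest of four loose hollow white ceramic vases with thin dark stripes: 62 mm tall, belly 44 mm wide (at 36% of its height), about 90 g. The top 26 mm is a straight collar 35.2 mm across: grip it there from above; a narrower neck lies below it. Origin: centre of the underside, z up the vase. Starts upright on the table; yaw has no meaning
- vase_c: the tallest of four loose hollow white ceramic vases with thin dark stripes: 128 mm tall, belly 62 mm wide (at 36% of its height), about 262 g. The top 26 mm is a straight collar 49.6 mm across: grip it there from above; a narrower neck lies below it. Origin: centre of the underside, z up the vase. Starts upright on the table; yaw has no meaning
- vase_d: the third tallest of four loose hollow white ceramic vases with thin dark stripes: 84 mm tall, belly 50 mm wide (at 36% of its height), about 147 g. The top 26 mm is a straight collar 40 mm across: grip it there from above; a narrower neck lies below it. Origin: centre of the underside, z up the vase. Starts upright on the table; yaw has no meaning
- coaster_1: one of four equal cork coasters, 68 mm across, 4 mm thick, fixed in a row about 100 mm apart (1 to 4 from the robot's left to right) on a fixed dark wooden plank 600 x 110 x 15 mm. Origin: centre of its underside, 15 mm above the table; its top is 4 mm higher. x axis: across the plank, away from the robot; y along the row
- coaster_2: one of four equal cork coasters, 68 mm across, 4 mm thick, fixed in a row about 100 mm apart (1 to 4 from the robot's left to right) on a fixed dark wooden plank 600 x 110 x 15 mm. Origin: centre of its underside, 15 mm above the table; its top is 4 mm higher. x axis: across the plank, away from the robot; y along the row
- coaster_3: one of four equal cork coasters, 68 mm across, 4 mm thick, fixed in a row about 100 mm apart (1 to 4 from the robot's left to right) on a fixed dark wooden plank 600 x 110 x 15 mm. Origin: centre of its underside, 15 mm above the table; its top is 4 mm higher. x axis: across the plank, away from the robot; y along the row
- coaster_4: one of four equal cork coasters, 68 mm across, 4 mm thick, fixed in a row about 100 mm apart (1 to 4 from the robot's left to right) on a fixed dark wooden plank 600 x 110 x 15 mm. Origin: centre of its underside, 15 mm above the table; its top is 4 mm higher. x axis: across the plank, away from the robot; y along the row
- frame: orange picture frame 84 mm wide, about 110 mm tall, fixed on either end of the plank, about 118 mm from the end coaster; its back leg reaches 45 mm towards the robot. On the other end is a fixed light wooden pot, 52 mm wide, with red berries (80 mm tall in all). Origin: centre of its foot
Not all that is in view belongs to the job. Leave any purple or yellow look-alike of the vase_b alone.

How it is judged:
By the outcome, as a careful person would: the job done as asked, in the order asked, and still so for the second after the job is handed in, with the robot touching nothing.
It also fails if it takes over 106 s, if anything falls off the work surface, if the arm or the gripper's body presses on something with over 40 N, if the wrist force passes 120 N, or if a joint passes its speed limit or range.

## Robot

A 7-joint arm with a two-finger parallel gripper is mounted at the origin on the work surface. World frame = base frame: x ahead of the robot, y to its left, z up, the work surface at z = 0. Lengths are in m, angles in rad, forces in N, time in s.
With the tool pointing down it reaches from about 0.425 to 0.975 m from the base axis. Payload 16.7 kg.
Tool frame: the origin (TCP) lies at the very end of the fingers, on their centre line; the grasp point (between the pads) lies 19 mm behind it; z points along the fingers, y is the line along which they close (so a half turn about z gives the same grasp; the last joint's range is limited). The gripper opens to 85 mm and grips with 20 to 120 N. Pads are 22 mm wide; open, the fingers measure 114 mm over their backs; the gripper's body (76 mm by 85 mm) begins 54 mm behind the grasp point. The pads swing forward as they close: fully open they stand 13 mm farther back than shut.
Start: joints at [1.052, 0.426, 0.074, 1.606, -0.034, 1.111, -0.067], TCP at [0.243, -0.63, 0.231] pointing down, gripper open.
Joint ranges: [-2.85, 2.85], [-0.5, 2.14], [-1.23, 1.37], [0.21, 2.46], [-1.02, 4.16], [0.16, 2.05], [-2.73, 2.73]. Speed limits (rad/s): [1.89, 1.89, 2.39, 2.39, 3.01, 3.01, 3.01].

## Interface

Orientations are given as a unit quaternion [w, x, y, z].
In Python, from bench import telemetry, imaging, hand_in gives the robot as it stands.
- The arm moves only by the tool apply_moves, never from a script. Its argument "moves" is a list of rows, each a list of 3 entries, a list of its own where there are three numbers: the shift along the world's x, y, z in mm, then the turn, a rotation vector about the world's x, y, z in rad, then the finger opening in mm, from 0 to 85.4. A call has 1 to 12 rows; each row is the pose to reach, as a shift and turn from the pose commanded when the call began; what a row does not reach only later rows make up. A row lasts 1/10 s, in which the tool goes at most 50 mm and 8.59 degrees, less where a joint would pass 70% of its speed; a pose out of reach is approached as far as the arm can. A call with a gripper value outside its range is refused whole. The fingers move at their own pace and stop on an object; the grip force is fixed at half the most. Time passes only in rows, so rows that repeat a pose let the fingers close. It gives the time, the measured TCP pose, the force, the opening and the grip force at its end, in the units of the state.
- telemetry.get_obs(): the state, without advancing time (a new reading comes with each control period).
- imaging.camera(name): name is "scene" or "side" or "wrist"; returns a dict with "img" (384x512x3 uint8, red, green, blue), "depth" (384x512 float32, m along the optical axis (not along the pixel's ray), 0 where there is no reading), "fov_y" (degrees; the focal length in pixels is half the picture's height over the tangent of half this angle, whatever the lens; pixels are square), "cx", "cy" (the principal point, pixels), "distortion" ([k1, k2, p1, p2, k3] as OpenCV has them; the pictures are not rectified), "R" (3x3) and "t" (3): a world point X has camera coordinates R X + t. Camera axes: x right, y down, z forward; pixel columns grow to the right and rows downward; lengths in m; the calibration is good to about 2 mm. A picture is of the moment at which its call begins.
- hand_in(): hands the job in; it is judged then, once.
The state is a dict: "time_s": time; "joint_pos": joint angles; "qd": joint speeds; "tau": joint torques, N m; "tcp_pos": TCP position; "ee_rot": TCP orientation; "force": force on the tool from outside, world axes, zero at the start; "moment": the same for the moment, N m; "width": finger opening in m; "finger_force": force on a finger pad.
Only numpy, scipy, OpenCV 4.12 (cv2) and the standard library are available. Lean on these libraries where they do the work, as an engineer would, in place of code of your own. Each camera call takes 0.05 s, during which the arm holds its last target. There are 200 camera calls.

## Working session

There is one attempt and no reset: what is moved stays moved. The work goes in short steps, Python scripts to look and compute and a tool call to move; the robot and the scene stay as the last step left them, time stands still between calls to the robot, and variables do not carry over. Pictures are saved under pics/ and viewed, at most 14 in all, crops included, and the job is handed in when it is done.

Besides the shell and the picture viewer there is one more tool, called after "Emit:" as name(argument=value, ...) on one line, values as JSON. apply_moves: Moves the arm, as the interface text tells. Its arguments: {"type":"object","properties":{"moves":{"type":"array","items":{"type":"array"}}},"required":["moves"]}

```bash
mkdir -p pics
cat > h.py <<'E'
import numpy as np, cv2
from bench import telemetry, imaging
def cam(n):
    c=imaging.camera(n); f=192/np.tan(np.radians(c['fov_y'])/2)
    c['K']=np.array([[f,0,c['cx']],[0,f,c['cy']],[0,0,1.]]); c['D']=np.array(c['distortion']); c['R']=np.array(c['R']); c['t']=np.array(c['t']); return c
def cloud(c):
    h,w=c['depth'].shape; u,v=np.meshgrid(np.arange(w),np.arange(h))
    p=cv2.undistortPoints(np.stack([u,v],-1).reshape(-1,1,2).astype(float),c['K'],c['D']).reshape(h,w,2)
    d=c['depth'][...,None]; P=np.concatenate([p*d,d],-1); return (P-c['t'])@c['R']
def ray(c,uv,z):
    p=cv2.undistortPoints(np.array(uv,float).reshape(-1,1,2),c['K'],c['D']).reshape(-1,2)
    d=np.c_[p,np.ones(len(p))]@c['R']; o=-c['R'].T@c['t']
    return o+d*((z-o[2])/d[:,2])[:,None]
def save(c,n): cv2.imwrite('pics/'+n,cv2.cvtColor(c['img'],cv2.COLOR_RGB2BGR))
E
python3 - <<'E'
from h import *
for n in('scene','side'):
    c=cam(n); save(c,n+'1.png'); print(n,-c['R'].T@c['t'],c['R'][2])
print(telemetry.get_obs())
E
```

```text
scene [0.89386597 0.28056315 0.75712023] [-0.42339135 -0.36138903 -0.83074529]
side [0.093339   0.78484666 0.57432605] [ 0.42685146 -0.74622361 -0.51083085]
{'time_s': 0.1, 'joint_pos': array([ 1.05250198,  0.42666165,  0.07389083,  1.60654812, -0.03406885,
        1.11083462, -0.06712058]), 'qd': array([ 0.00103695, -0.00120641, -0.00219606, -0.00161866,  0.00126343,
        0.00089156, -0.0003383 ]), 'tau': array([ 9.04290180e-03, -9.51528955e+01,  3.77178669e+00, -4.64397740e+01,
        1.96162501e-02,  6.51688169e-03,  3.83170470e-05]), 'tcp_pos': array([ 0.24313755, -0.62928084,  0.23068473]), 'ee_rot': array([-5.71072383e-04,  9.83053474e-01,  1.83318063e-01, -1.70794532e-04]), 'force': array([-0.04329062, -0.36568302, -0.60390841]), 'moment': array([-0.05476118,  0.05479524, -0.01112039]), 'finger_force': 0.0, 'width': 0.08525274323677876}
```

View pics/scene1.png

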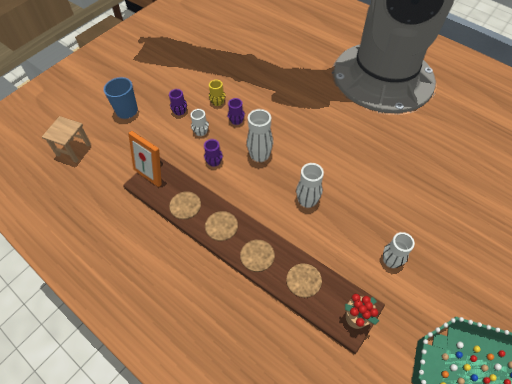

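View pics/side1.png

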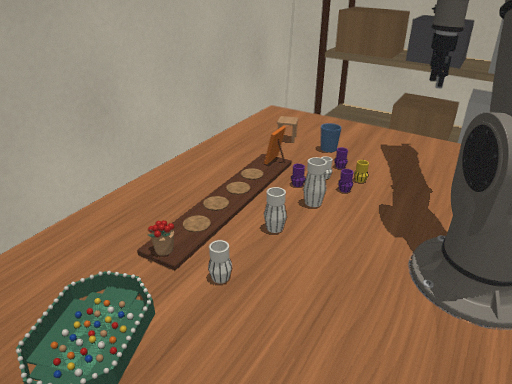

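Scene view: the white striped vases are at (200,123) small, (259,137) tallest, (310,186) and (398,250). The coasters are at (185,205), (221,226), (257,255) and (304,280), the frame at (145,160) and the berries at (362,312). The look-alikes of vase_b are purple at (178,102), (236,111) and (213,152), and yellow at (216,93). vase_b is the white one at (200,123), with neighbours close by.

Run:
```python
from h import *
H=dict(b=.062,c=.128,a=.106,d=.084); R=dict(b=.0176,c=.0248,a=.0224,d=.02)
px={'scene':dict(b=(200,116),c=(259,118),a=(312,172),d=(402,243)),'side':dict(b=(326,162),c=(316,165),a=(276,197),d=(220,250))}
for n in('scene','side'):
    c=cam(n); P=cloud(c); hsv=cv2.cvtColor(c['img'],cv2.COLOR_RGB2HSV)
    for k in H:
        g=ray(c,px[n][k],H[k])[0]
        m=(abs(P[...,2]-H[k])<.003)&(np.hypot(P[...,0]-g[0],P[...,1]-g[1])<.045)
        q=P[m][:,:2]
        m2=(P[...,2]>H[k]-.022)&(P[...,2]<H[k]+.004)&(np.hypot(P[...,0]-g[0],P[...,1]-g[1])<.045)
        (cx,cy),r=cv2.minEnclosingCircle(q.astype(np.float32))
        from scipy.optimize import least_squares
        f=least_squares(lambda s:np.hypot(*(q-s).T)-R[k]+.001,q.mean(0),loss='soft_l1',f_scale=.002)
        print(n,k,g[:2].round(3),len(q),'mec',round(cx,4),round(cy,4),round(r,4),'fit',f.x.round(4),'ztop',np.percentile(P[m2][:,2],98).round(4))
    cork=cv2.inRange(hsv,(10,60,110),(25,170,255))>0
    m=(cork&(abs(P[...,2]-.019)<.004)).astype(np.uint8)
    m=cv2.morphologyEx(m,cv2.MORPH_OPEN,np.ones((3,3)))
    for ct in cv2.findContours(m,0,1)[0]:
        if cv2.contourArea(ct)<150: continue
        w=ray(c,ct.astype(float),.019)[:,:2].astype(np.float32)
        print('coaster',cv2.minAreaRect(ct)[0],[np.round(v,4) for v in cv2.fitEllipse(w)])
    for nm,lo,hi in(('purple',(125,80,20),(150,255,255)),('yellow',(24,130,60),(35,255,255)),('orange',(8,200,120),(16,255,255)),('red',(0,200,80),(4,255,255))):
        m=cv2.inRange(hsv,lo,hi); 
        for ct in cv2.findContours(m,0,1)[0]:
            if cv2.contourArea(ct)<60: continue
            mm=np.zeros_like(m); cv2.drawContours(mm,[ct],-1,255,-1); q=P[mm>0]
            print(nm,np.median(q,0).round(3),np.percentile(q[:,2],97).round(3))
    if n=='scene':
        cv2.imwrite('pics/crop.png',cv2.resize(cv2.cvtColor(c['img'],4)[75:180,140:290],None,fx=4,fy=4))
```

```text
scene b [ 0.467 -0.251] 57 mec 0.4666 -0.2603 0.0194 fit [ 0.4664 -0.2602] ztop 0.0623
scene c [ 0.435 -0.097] 93 mec 0.4334 -0.0995 0.0257 fit [ 0.4338 -0.0992] ztop 0.1282
scene a [0.467 0.063] 101 mec 0.4667 0.0615 0.023 fit [0.4664 0.0616] ztop 0.1075
scene d [0.482 0.279] 106 mec 0.4776 0.28 0.0204 fit [0.4769 0.2789] ztop 0.0849
coaster (303.5, 279.5) [array([0.6281, 0.1661]), array([0.0659, 0.0669]), np.float64(158.9701)]
coaster (257.5, 255.0) [array([0.6434, 0.064 ]), array([0.0645, 0.0671]), np.float64(163.4454)]
coaster (221.5, 225.0) [array([ 0.6378, -0.036 ]), array([0.0644, 0.0671]), np.float64(140.8945)]
coaster (185.0, 204.5) [array([ 0.6496, -0.1311]), array([0.066 , 0.0675]), np.float64(125.1372)]
purple [ 0.521 -0.164  0.042] 0.062
purple [ 0.392 -0.208  0.043] 0.063
purple [ 0.454 -0.343  0.042] 0.062
yellow [ 0.371 -0.289  0.041] 0.062
orange [ 0.636 -0.217  0.106] 0.124
red [0.627 0.283 0.081] 0.089
side b [ 0.456 -0.233] 21 mec 0.4665 -0.2561 0.0194 fit [ 0.4664 -0.2554] ztop 0.0623
side c [ 0.424 -0.072] 43 mec 0.4325 -0.0942 0.0246 fit [ 0.4318 -0.0961] ztop 0.1286
side a [0.452 0.089] 51 mec 0.464 0.0673 0.0225 fit [0.4646 0.0654] ztop 0.1061
side d [0.466 0.292] 97 mec 0.4758 0.2823 0.0208 fit [0.4754 0.2825] ztop 0.0847
coaster (196.5, 223.0) [array([0.6262, 0.1701]), array([0.0621, 0.0665]), np.float64(124.0736)]
coaster (216.0, 202.5) [array([0.6423, 0.0672]), array([0.0641, 0.0646]), np.float64(107.5528)]
coaster (238.0, 187.0) [array([ 0.6373, -0.0326]), array([0.0613, 0.0654]), np.float64(122.0318)]
coaster (252.0, 173.0) [array([ 0.6483, -0.1268]), array([0.0625, 0.0645]), np.float64(54.9476)]
purple [ 0.51  -0.155  0.038] 0.061
purple [ 0.393 -0.222  0.037] 0.062
yellow [ 0.359 -0.281  0.035] 0.061
```

View pics/crop.png

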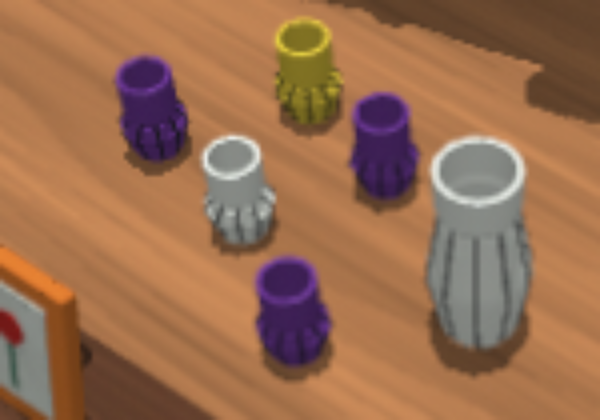

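Crop: the white striped vase_b is clear, with three purple and one yellow look-alikes about 85–105 mm away; the tallest vase (c) stands to the right. Tall end is coaster 4, since the frame is at y≈-0.24. I'll start with c, closing the fingers along x.

Emit:
apply_moves(moves=[[[16,44,0],[0,0,0.1],75],[[32,89,0],[0,0,0.2],75],[[48,133,0],[0,0,0.3],75],[[63,177,0],[0,0,0.4],75],[[79,222,0],[0,0,0.5],75],[[95,266,0],[0,0,0.6],75],[[111,310,0],[0,0,0.7],75],[[127,355,0],[0,0,0.8],75],[[143,399,0],[0,0,0.9],75],[[158,443,0],[0,0,1.0],75],[[174,488,0],[0,0,1.1],75],[[190,532,0],[0,0,1.202],75]])

```text
time_s: 1.4
tcp_pos: [0.4335, -0.0957, 0.2316]
ee_rot: [0.0, 0.706, 0.708, 0.0]
force: [1.3, -0.8, -0.1]
width: 0.075
finger_force: 0.0
```

Emit:
apply_moves(moves=[[[0,0,0],[0,0,0],75],[[0,0,0],[0,0,0],75],[[0,0,0],[0,0,0],75]])

```text
time_s: 1.7
tcp_pos: [0.433, -0.0984, 0.2312]
ee_rot: [-0.0, 0.708, 0.706, -0.0]
force: [0.2, -0.5, 0.5]
width: 0.075
finger_force: 0.0
```

```bash
cat >> h.py <<'E'
from scipy.optimize import least_squares
def rims(c,P,known):
    "fit rim circles (radius r) near guesses g at top height z"
    for k,(g,z,r) in known.items():
        m=(abs(P[...,2]-z)<.003)&(np.hypot(P[...,0]-g[0],P[...,1]-g[1])<.04)
        q=P[m][:,:2]
        if len(q)<15: print(k,'none'); continue
        f=least_squares(lambda s:np.hypot(*(q-s).T)-r+.001,q.mean(0),loss='soft_l1',f_scale=.002)
        print(k,len(q),f.x.round(4),'span',np.ptp(q,axis=0).round(4))
G={'b':((.4665,-.258),.062,.0176),'c':((.433,-.0975),.128,.0248),'a':((.4655,.0635),.106,.0224),'d':((.476,.281),.084,.02)}
E
python3 - <<'E'
from h import *
o=telemetry.get_obs(); print(o['tcp_pos'],o['ee_rot'],o['force'],o['width'])
c=cam('wrist'); save(c,'w1.png'); P=cloud(c); rims(c,P,G)
hsv=cv2.cvtColor(c['img'],cv2.COLOR_RGB2HSV)
m=(cv2.inRange(hsv,(10,60,110),(25,170,255))&((abs(P[...,2]-.019)<.002)*255).astype(np.uint8))
for ct in cv2.findContours(m,0,1)[0]:
    if cv2.contourArea(ct)>300:
        w=ray(c,ct.astype(float),.019)[:,:2].astype(np.float32); print(cv2.fitEllipse(w))
E
```

```text
[ 0.43295813 -0.09844685  0.23120667] [-7.00729537e-05  7.07748089e-01  7.06464860e-01 -1.98652935e-04] [ 0.18052151 -0.5247074   0.52858408] 0.07501257548932622
b 230 [ 0.4656 -0.2598] span [0.0343 0.0342]
c 677 [ 0.4324 -0.098 ] span [0.0487 0.0489]
a 331 [0.4661 0.064 ] span [0.0425 0.0174]
d none
((0.6495840549468994, -0.13018794357776642), (0.06618798524141312, 0.06781376153230667), 80.36393737792969)
((0.6383519172668457, -0.03523189201951027), (0.06614280492067337, 0.06733688712120056), 99.9126205444336)
((0.6435210108757019, 0.06174620985984802), (0.05930345878005028, 0.06936779618263245), 93.17467498779297)
```

View pics/w1.png

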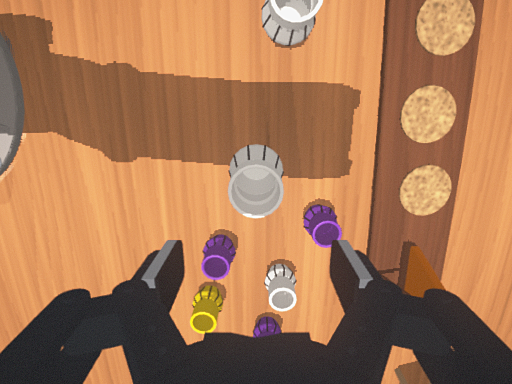

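Wrist view: c's rim at (255,190) is centred under the tool, b is at (282,298) and the coasters run down the right. Now descending to grip c.

Emit:
apply_moves(moves=[[[0,0,-30],[0,0,0],75],[[0,0,-65],[0,0,0],75],[[0,0,-95],[0,0,0],75],[[0,0,-115],[0,0,0],75],[[0,0,-128],[0,0,0],75],[[0,0,-133],[0,0,0],75],[[0,0,-133],[0,0,0],75],[[0,0,-133],[0,0,0],40],[[0,0,-133],[0,0,0],40],[[0,0,-133],[0,0,0],40],[[0,0,-133],[0,0,0],40],[[0,0,-133],[0,0,0],40]])

```text
time_s: 2.95
tcp_pos: [0.4339, -0.0979, 0.0996]
ee_rot: [0.001, 0.707, 0.707, 0.0]
force: [-4.8, 0.3, 15.3]
width: 0.0502
finger_force: 59.8
```

Emit:
apply_moves(moves=[[[0,0,0],[0,0,0],40],[[0,0,0],[0,0,0],40],[[0,0,5],[0,0,0],40],[[0,0,15],[0,0,0],40],[[0,0,15],[0,0,0],40]])

```text
time_s: 3.45
tcp_pos: [0.4341, -0.0977, 0.1148]
ee_rot: [0.001, 0.707, 0.707, 0.001]
force: [0.4, -0.2, -2.4]
width: 0.0499
finger_force: 62.9
```

Emit:
apply_moves(moves=[[[0,0,25],[0,0,0],40],[[0,0,55],[0,0,0],40],[[15,-2,70],[0,0,0],40],[[45,-7,70],[0,0,0],40],[[80,-12,70],[0,0,0],40],[[115,-17,70],[0,0,0],40],[[150,-22,70],[0,0,0],40],[[180,-27,70],[0,0,0],40],[[203,-30,70],[0,0,0],40],[[213,-32,68],[0,0,0],40],[[216,-32,60],[0,0,0],40],[[216,-32,60],[0,0,0],40]])

```text
time_s: 4.65
tcp_pos: [0.648, -0.1294, 0.1717]
ee_rot: [-0.001, 0.707, 0.707, -0.001]
force: [-0.7, 0.3, -2.9]
width: 0.0497
finger_force: 63.6
```

Emit:
apply_moves(moves=[[[0,0,-12],[0,0,0],40],[[0,0,-25],[0,0,0],40],[[0,0,-38],[0,0,0],40],[[0,0,-46],[0,0,0],40],[[0,0,-48],[0,0,0],40],[[0,0,-48],[0,0,0],40],[[0,0,-48],[0,0,0],40]])

```text
time_s: 5.35
tcp_pos: [0.6496, -0.1296, 0.1257]
ee_rot: [0.0, 0.707, 0.707, 0.0]
force: [-0.4, -0.4, -2.2]
width: 0.0498
finger_force: 63.6
```

Run:
```python
from h import *
o=telemetry.get_obs(); print(o['tcp_pos'],o['ee_rot'],o['force'],o['width'])
c=cam('scene');save(c,'s2.png')
P=cloud(c); rims(c,P,{'c':((.6496,-.13),.152,.0248)})
```

```text
[ 0.64957863 -0.12958254  0.12569882] [1.87336990e-04 7.07138674e-01 7.07074837e-01 1.88201842e-04] [-0.40852763 -0.39851836 -2.23119349] 0.04981277214601059
c 155 [ 0.6515 -0.1299] span [0.0766 0.0448]
```

View pics/s2.png

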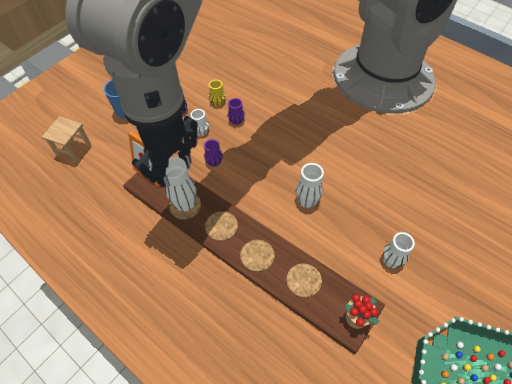

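Scene: vase c hangs upright just above coaster 4 at (183,205). Lowering it slowly.

Emit:
apply_moves(moves=[[[0,0,-2],[0,0,0],40],[[0,0,-4],[0,0,0],40],[[0,0,-5],[0,0,0],40],[[0,0,-6],[0,0,0],40],[[0,0,-6],[0,0,0],40],[[0,0,-6],[0,0,0],40]])

```text
time_s: 6.0
tcp_pos: [0.6493, -0.1296, 0.1193]
ee_rot: [-0.0, 0.707, 0.707, -0.0]
force: [0.1, -1.1, -3.6]
width: 0.0499
finger_force: 63.6
```

Emit:
apply_moves(moves=[[[0,0,-0.7],[0,0,0],40],[[0,0,-1.4],[0,0,0],40],[[0,0,-1.4],[0,0,0],40],[[0,0,-1.4],[0,0,0],40]])

```text
time_s: 6.4
tcp_pos: [0.6495, -0.1296, 0.1189]
ee_rot: [0.0, 0.707, 0.707, 0.0]
force: [-4.6, 0.9, 9.0]
width: 0.0496
finger_force: 65.3
```

Emit:
apply_moves(moves=[[[0,0,0],[0,0,0],54],[[0,0,0],[0,0,0],60],[[0,0,0],[0,0,0],68],[[0,0,0],[0,0,0],75],[[0,0,0],[0,0,0],75],[[0,0,5],[0,0,0],75],[[0,0,20],[0,0,0],75],[[0,0,50],[0,0,0],75],[[0,0,90],[0,0,0],75],[[0,0,110],[0,0,0],75],[[0,0,110],[0,0,0],75],[[0,0,110],[0,0,0],75]])

```text
time_s: 7.6
tcp_pos: [0.6495, -0.1297, 0.2291]
ee_rot: [0.001, 0.707, 0.707, 0.0]
force: [-0.1, 0.4, -0.3]
width: 0.0756
finger_force: 0.0
```

Run:
```python
from h import *
o=telemetry.get_obs(); print(o['tcp_pos'],o['ee_rot'],o['force'],o['width'])
c=cam('wrist'); P=cloud(c); rims(c,P,{**G,'c':((.6496,-.13),.147,.0248)})
```

```text
[ 0.64945404 -0.12965779  0.22910754] [6.36535850e-04 7.07158281e-01 7.07054905e-01 3.48359614e-04] [-0.08590438  0.35946827 -0.29793352] 0.07555184587359867
b 236 [ 0.4664 -0.2601] span [0.0352 0.034 ]
c 794 [ 0.6479 -0.1298] span [0.0488 0.0487]
a none
d none
```

c sits at (0.648, -0.130), within 2 mm of the coaster centre. Next is vase_a.

Emit:
apply_moves(moves=[[[-15,15,0],[0,0,0],75],[[-40,42,0],[0,0,0],75],[[-70,74,0],[0,0,0],75],[[-100,106,0],[0,0,0],75],[[-130,138,0],[0,0,0],75],[[-155,165,0],[0,0,0],75],[[-175,184,0],[0,0,0],75],[[-183,193,-10],[0,0,0],75],[[-183,193,-30],[0,0,0],75],[[-183,193,-50],[0,0,0],75],[[-183,193,-50],[0,0,0],75]])

```text
time_s: 8.75
tcp_pos: [0.4648, 0.0628, 0.1752]
ee_rot: [-0.002, 0.707, 0.707, -0.002]
force: [-0.6, 0.3, 0.5]
width: 0.0752
finger_force: 0.0
```

Run:
```python
from h import *
o=telemetry.get_obs(); print(o['tcp_pos'],o['ee_rot'],o['force'],o['width'])
c=cam('wrist'); P=cloud(c); rims(c,P,{**G,'c':((.6496,-.13),.147,.0248)})
```

```text
[0.46484125 0.06276002 0.17517497] [-0.00162554  0.70717848  0.70703108 -0.0017348 ] [-0.64538446  0.31188687  0.48098801] 0.0751900532589469
b none
c none
a 803 [0.466  0.0637] span [0.0439 0.0444]
d none
```

Emit:
apply_moves(moves=[[[0,0,-25],[0,0,0],75],[[0,0,-55],[0,0,0],75],[[0,0,-80],[0,0,0],75],[[0,0,-97],[0,0,0],75],[[0,0,-103],[0,0,0],75],[[0,0,-103],[0,0,0],75],[[0,0,-103],[0,0,0],35],[[0,0,-103],[0,0,0],35],[[0,0,-103],[0,0,0],35],[[0,0,-103],[0,0,0],35],[[0,0,-103],[0,0,0],35],[[0,0,-103],[0,0,0],35]])

```text
time_s: 10.0
tcp_pos: [0.4672, 0.0635, 0.0764]
ee_rot: [0.001, 0.707, 0.707, 0.001]
force: [-4.2, -0.9, 15.1]
width: 0.0471
finger_force: 59.3
```

Emit:
apply_moves(moves=[[[0,0,0],[0,0,0],35],[[0,0,0],[0,0,0],35],[[0,0,5],[0,0,0],35],[[0,0,15],[0,0,0],35],[[0,0,15],[0,0,0],35]])

```text
time_s: 10.5
tcp_pos: [0.4671, 0.0635, 0.0915]
ee_rot: [0.001, 0.707, 0.707, 0.001]
force: [0.2, 0.4, -1.4]
width: 0.0468
finger_force: 61.7
```

Emit:
apply_moves(moves=[[[0,0,25],[0,0,0],35],[[5,-3,48],[0,0,0],35],[[23,-13,55],[0,0,0],35],[[50,-29,55],[0,0,0],35],[[80,-46,55],[0,0,0],35],[[110,-64,55],[0,0,0],35],[[138,-80,55],[0,0,0],35],[[160,-93,55],[0,0,0],35],[[170,-98,50],[0,0,0],35],[[172,-99,38],[0,0,0],35],[[172,-99,24],[0,0,0],35],[[172,-99,14],[0,0,0],35]])

```text
time_s: 11.7
tcp_pos: [0.6367, -0.0348, 0.102]
ee_rot: [-0.001, 0.707, 0.707, -0.001]
force: [-0.2, -0.5, -2.6]
width: 0.047
finger_force: 62.3
```

Emit:
apply_moves(moves=[[[0,0,-3],[0,0,0],35],[[0,0,-4],[0,0,0],35],[[0,0,-4],[0,0,0],35],[[0,0,-4],[0,0,0],35]])

```text
time_s: 12.1
tcp_pos: [0.6385, -0.0355, 0.1005]
ee_rot: [0.0, 0.707, 0.707, 0.0]
force: [-0.3, 0.2, -1.6]
width: 0.0468
finger_force: 62.3
```

Run:
```python
from h import *
o=telemetry.get_obs(); print(o['tcp_pos'],o['ee_rot'],o['force'],o['width'])
c=cam('side');cv2.imwrite('pics/s3.png',cv2.resize(cv2.cvtColor(c['img'],4)[100:280,130:370],None,fx=3,fy=3))
```

```text
[ 0.63852585 -0.03546468  0.10045955] [2.81815168e-04 7.07069452e-01 7.07144009e-01 2.46014214e-04] [-0.34678228  0.19585425 -1.59318986] 0.046818481702411305
```

View pics/s3.png

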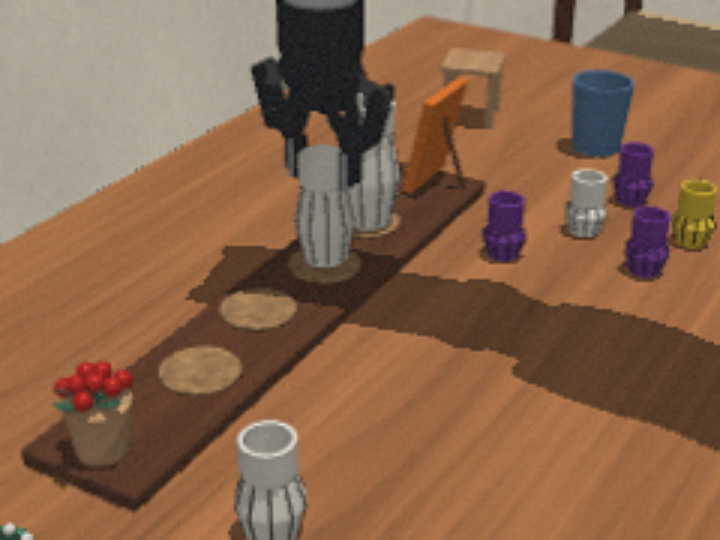

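Side crop: a is upright over coaster 3 at (325,262), and c stands on coaster 4. Lowering the last 5 mm.

Emit:
apply_moves(moves=[[[0,0,-1.5],[0,0,0],35],[[0,0,-3],[0,0,0],35],[[0,0,-4],[0,0,0],35],[[0,0,-4.5],[0,0,0],35],[[0,0,-4.5],[0,0,0],35],[[0,0,-4.5],[0,0,0],35]])

```text
time_s: 12.75
tcp_pos: [0.6384, -0.0356, 0.0957]
ee_rot: [0.0, 0.707, 0.707, 0.0]
force: [-3.1, -0.3, 5.3]
width: 0.0468
finger_force: 63.2
```

Emit:
apply_moves(moves=[[[0,0,0],[0,0,0],50],[[0,0,0],[0,0,0],56],[[0,0,0],[0,0,0],64],[[0,0,0],[0,0,0],72],[[0,0,0],[0,0,0],72],[[0,0,5],[0,0,0],72],[[0,0,20],[0,0,0],72],[[0,0,50],[0,0,0],72],[[0,0,85],[0,0,0],72],[[0,0,100],[0,0,0],72],[[0,0,100],[0,0,0],72],[[0,0,100],[0,0,0],72]])

```text
time_s: 13.95
tcp_pos: [0.6382, -0.0357, 0.1957]
ee_rot: [0.0, 0.707, 0.707, 0.0]
force: [-0.8, -0.3, -0.5]
width: 0.072
finger_force: 0.0
```

Run:
```python
from h import *
o=telemetry.get_obs(); print(o['tcp_pos'],o['ee_rot'],o['force'],o['width'])
c=cam('wrist'); P=cloud(c); rims(c,P,{**G,'c':((.6496,-.13),.147,.0248),'a':((.638,-.035),.125,.0224)})
```

```text
[ 0.63819781 -0.03571102  0.19568912] [2.09192836e-04 7.07193315e-01 7.07020202e-01 7.49089506e-05] [-0.84470686 -0.33847432 -0.48183396] 0.07204300012681482
b 234 [ 0.4664 -0.2597] span [0.0342 0.0355]
c 534 [ 0.6479 -0.1301] span [0.049  0.0376]
a 780 [ 0.6371 -0.0352] span [0.0442 0.0439]
d none
```

Emit:
apply_moves(moves=[[[-8,15,0],[0,0,0],72],[[-23,45,0],[0,0,0],72],[[-42,82,0],[0,0,0],72],[[-62,121,0],[0,0,0],72],[[-82,160,0],[0,0,0],72],[[-102,199,0],[0,0,0],72],[[-121,236,0],[0,0,0],72],[[-138,270,0],[0,0,0],72],[[-152,297,0],[0,0,0],72],[[-160,312,-10],[0,0,0],72],[[-162,316,-25],[0,0,0],72],[[-162,316,-35],[0,0,0],72]])

```text
time_s: 15.2
tcp_pos: [0.4752, 0.2804, 0.1585]
ee_rot: [-0.0, 0.707, 0.708, -0.001]
force: [-0.1, 0.1, -0.7]
width: 0.0723
finger_force: 0.0
```

Emit:
apply_moves(moves=[[[0,0,0],[0,0,0],72],[[0,0,0],[0,0,0],72]])

```text
time_s: 15.4
tcp_pos: [0.4766, 0.2793, 0.1599]
ee_rot: [-0.0, 0.708, 0.707, -0.001]
force: [0.2, 0.0, -0.2]
width: 0.072
finger_force: 0.0
```

Run:
```python
from h import *
o=telemetry.get_obs(); print(o['tcp_pos'],o['ee_rot'],o['force'],o['width'])
c=cam('wrist'); P=cloud(c); rims(c,P,G)
hsv=cv2.cvtColor(c['img'],cv2.COLOR_RGB2HSV)
m=(cv2.inRange(hsv,(10,60,110),(25,170,255))&((abs(P[...,2]-.019)<.002)*255).astype(np.uint8))
for ct in cv2.findContours(m,0,1)[0]:
    if cv2.contourArea(ct)>300:
        w=ray(c,ct.astype(float),.019)[:,:2].astype(np.float32); print(cv2.fitEllipse(w))
```

```text
[0.47661528 0.2793489  0.15994243] [-1.32184992e-04  7.07614546e-01  7.06598401e-01 -5.79804014e-04] [ 0.15492684  0.00540369 -0.16818794] 0.07204153576153609
b none
c none
a none
d 669 [0.4772 0.2804] span [0.0389 0.0396]
((0.6507482528686523, 0.05098634958267212), (0.03640720620751381, 0.03941287845373154), 19.373903274536133)
((0.6344015002250671, 0.17629238963127136), (0.0418790727853775, 0.06903181970119476), 50.548030853271484)
```

Emit:
apply_moves(moves=[[[0,1,-25],[0,0,0],72],[[0.5,1,-55],[0,0,0],72],[[0.5,1,-82],[0,0,0],72],[[0.5,1,-100],[0,0,0],72],[[0.5,1,-106],[0,0,0],72],[[0.5,1,-106],[0,0,0],72],[[0.5,1,-106],[0,0,0],30],[[0.5,1,-106],[0,0,0],30],[[0.5,1,-106],[0,0,0],30],[[0.5,1,-106],[0,0,0],30],[[0.5,1,-106],[0,0,0],30],[[0.5,1,-106],[0,0,0],30]])

```text
time_s: 16.65
tcp_pos: [0.4777, 0.282, 0.056]
ee_rot: [0.0, 0.707, 0.707, 0.001]
force: [-1.4, -1.1, 12.0]
width: 0.0425
finger_force: 59.4
```

Emit:
apply_moves(moves=[[[0,0,0],[0,0,0],30],[[0,0,0],[0,0,0],30],[[0,0,0],[0,0,0],30],[[0,0,5],[0,0,0],30],[[0,0,15],[0,0,0],30],[[0,0,15],[0,0,0],30]])

```text
time_s: 17.25
tcp_pos: [0.4775, 0.2819, 0.0711]
ee_rot: [0.0, 0.707, 0.707, 0.001]
force: [0.5, 0.2, -0.6]
width: 0.0421
finger_force: 60.7
```

Emit:
apply_moves(moves=[[[0,0,22],[0,0,0],30],[[5,-7,40],[0,0,0],30],[[22,-29,45],[0,0,0],30],[[48,-62,45],[0,0,0],30],[[76,-99,45],[0,0,0],30],[[104,-136,45],[0,0,0],30],[[130,-170,45],[0,0,0],30],[[151,-197,45],[0,0,0],30],[[163,-213,42],[0,0,0],30],[[166,-216,32],[0,0,0],30],[[166,-216,20],[0,0,0],30],[[166,-216,11],[0,0,0],30]])

```text
time_s: 18.45
tcp_pos: [0.6416, 0.067, 0.079]
ee_rot: [-0.001, 0.706, 0.708, -0.0]
force: [0.1, 0.2, -1.0]
width: 0.0422
finger_force: 60.9
```

Emit:
apply_moves(moves=[[[0,0,-1],[0,0,0],30],[[0,0,-2],[0,0,0],30],[[0,0,-2],[0,0,0],30],[[0,0,-2],[0,0,0],30]])

```text
time_s: 18.85
tcp_pos: [0.643, 0.0658, 0.0789]
ee_rot: [0.0, 0.707, 0.707, 0.0]
force: [0.2, -0.7, -0.8]
width: 0.0423
finger_force: 60.9
```

Run:
```python
from h import *
o=telemetry.get_obs(); print(o['tcp_pos'],o['ee_rot'],o['force'],o['width'])
c=cam('scene');cv2.imwrite('pics/s4.png',cv2.resize(cv2.cvtColor(c['img'],4)[120:350,110:400],None,fx=2.5,fy=2.5))
```

```text
[0.64295416 0.06579487 0.07889015] [1.91651547e-04 7.06982333e-01 7.07231134e-01 2.58280828e-04] [ 0.17727436 -0.6977027  -0.83455049] 0.04230824952586784
```

View pics/s4.png

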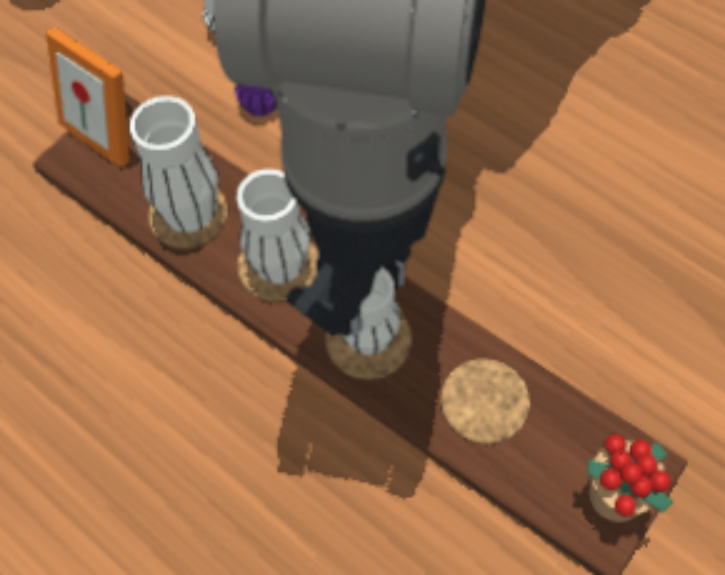

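Scene crop: c and a are standing on their coasters, and d is over coaster 2 at (368,345). Lowering d.

Emit:
apply_moves(moves=[[[0,0,-1.5],[0,0,0],30],[[0,0,-3],[0,0,0],30],[[0,0,-3.7],[0,0,0],30],[[0,0,-4.2],[0,0,0],30],[[0,0,-4.2],[0,0,0],30],[[0,0,-4.2],[0,0,0],30]])

```text
time_s: 19.5
tcp_pos: [0.643, 0.0655, 0.0751]
ee_rot: [0.0, 0.707, 0.707, 0.0]
force: [-4.1, -1.6, 12.6]
width: 0.042
finger_force: 62.7
```

Emit:
apply_moves(moves=[[[0,0,0],[0,0,0],46],[[0,0,0],[0,0,0],52],[[0,0,0],[0,0,0],60],[[0,0,0],[0,0,0],65],[[0,0,0],[0,0,0],65],[[0,0,5],[0,0,0],65],[[0,0,20],[0,0,0],65],[[0,0,50],[0,0,0],65],[[0,0,90],[0,0,0],65],[[0,0,117],[0,0,0],65],[[0,0,125],[0,0,0],65],[[0,0,125],[0,0,0],65]])

```text
time_s: 20.7
tcp_pos: [0.6435, 0.0655, 0.2014]
ee_rot: [0.001, 0.707, 0.707, 0.001]
force: [0.7, -0.1, -1.0]
width: 0.0648
finger_force: 0.0
```

Run:
```python
from h import *
o=telemetry.get_obs(); print(o['tcp_pos'],o['ee_rot'],o['force'],o['width'])
c=cam('wrist'); P=cloud(c); rims(c,P,{'c':((.6496,-.13),.147,.0248),'a':((.638,-.035),.125,.0224),'d':((.643,.065),.103,.02)})
hsv=cv2.cvtColor(c['img'],cv2.COLOR_RGB2HSV)
m=(cv2.inRange(hsv,(10,60,110),(25,170,255))&((abs(P[...,2]-.019)<.002)*255).astype(np.uint8))
for ct in cv2.findContours(m,0,1)[0]:
    if cv2.contourArea(ct)>300:
        w=ray(c,ct.astype(float),.019)[:,:2].astype(np.float32); print(cv2.fitEllipse(w))
```

```text
[0.64345565 0.06551765 0.20135674] [0.00099595 0.70716801 0.70704405 0.00105727] [ 0.67725873 -0.14212376 -1.02960636] 0.06475068278751907
c none
a 607 [ 0.6371 -0.035 ] span [0.0442 0.0456]
d 560 [0.6424 0.0643] span [0.039  0.0395]
((0.6385014057159424, -0.03598608076572418), (0.06269367784261703, 0.06538040190935135), 171.29937744140625)
((0.6434741616249084, 0.06281838566064835), (0.06218385323882103, 0.06717125326395035), 169.24508666992188)
((0.62838214635849, 0.1670803427696228), (0.06593725830316544, 0.066581591963768), 127.0905990600586)
```

Emit:
apply_moves(moves=[[[-8,-15,0],[0,0,0],65],[[-24,-44,0],[0,0,0],65],[[-44,-81,0],[0,0,0],65],[[-65,-120,0],[0,0,0],65],[[-86,-159,0],[0,0,0],65],[[-107,-197,0],[0,0,0],65],[[-128,-236,0],[0,0,0],65],[[-148,-272,0],[0,0,0],65],[[-164,-302,0],[0,0,0],65],[[-174,-320,-20],[0,0,0],65],[[-177,-325,-45],[0,0,0],65],[[-177,-325,-60],[0,0,0],65]])

```text
time_s: 21.95
tcp_pos: [0.4633, -0.2606, 0.1367]
ee_rot: [-0.002, 0.708, 0.706, -0.001]
force: [0.3, 1.5, -0.6]
width: 0.0649
finger_force: 0.0
```

Emit:
apply_moves(moves=[[[0,0,0],[0,0,0],65],[[0,0,0],[0,0,0],65]])

```text
time_s: 22.15
tcp_pos: [0.466, -0.2588, 0.1392]
ee_rot: [-0.001, 0.707, 0.707, 0.0]
force: [0.3, -1.0, 1.0]
width: 0.0652
finger_force: 0.0
```

Run:
```python
from h import *
o=telemetry.get_obs(); print(o['tcp_pos'],o['ee_rot'],o['force'],o['width'])
c=cam('wrist'); P=cloud(c); save(c,'w5.png'); rims(c,P,G)
```

```text
[ 0.46600892 -0.25884839  0.13919722] [-5.11887478e-04  7.06767573e-01  7.07445638e-01  6.77572915e-05] [ 0.29286265 -0.99194846  1.03138794] 0.06516428793185014
b 568 [ 0.4656 -0.2601] span [0.0344 0.0352]
c none
a none
d none
```

View pics/w5.png

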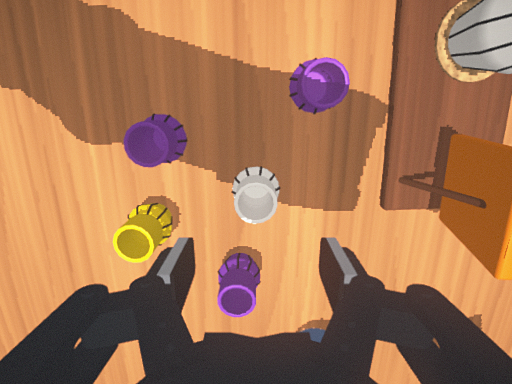

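Wrist view: white vase_b at (256,200) is centred, with the purple and yellow vases clear of the finger line and the frame leg far off to the right. Gripping.

Emit:
apply_moves(moves=[[[0,-1,-20],[0,0,0],62],[[0,-1,-45],[0,0,0],62],[[0,-1,-70],[0,0,0],62],[[0,-1,-92],[0,0,0],62],[[0,-1,-103],[0,0,0],62],[[0,-1,-105],[0,0,0],62],[[0,-1,-105],[0,0,0],25],[[0,-1,-105],[0,0,0],25],[[0,-1,-105],[0,0,0],25],[[0,-1,-105],[0,0,0],25],[[0,-1,-105],[0,0,0],25],[[0,-1,-105],[0,0,0],25]])

```text
time_s: 23.4
tcp_pos: [0.4666, -0.2609, 0.0355]
ee_rot: [0.001, 0.707, 0.707, 0.0]
force: [-0.2, 1.7, 5.8]
width: 0.0335
finger_force: 58.9
```

Emit:
apply_moves(moves=[[[0,0,0],[0,0,0],25],[[0,0,0],[0,0,0],25],[[0,0,0],[0,0,0],25],[[0,0,5],[0,0,0],25],[[0,0,15],[0,0,0],25],[[0,0,15],[0,0,0],25]])

```text
time_s: 24.0
tcp_pos: [0.4666, -0.2611, 0.051]
ee_rot: [0.001, 0.707, 0.707, 0.0]
force: [-0.2, -0.1, -0.0]
width: 0.0332
finger_force: 59.7
```

Emit:
apply_moves(moves=[[[0,0,25],[0,0,0],25],[[0,0,60],[0,0,0],25],[[0,15,85],[0,0,0],25],[[0,45,90],[0,0,0],25],[[0,85,90],[0,0,0],25],[[0,128,90],[0,0,0],25],[[0,172,90],[0,0,0],25],[[0,216,90],[0,0,0],25],[[0,260,90],[0,0,0],25],[[0,304,90],[0,0,0],25],[[0,345,90],[0,0,0],25],[[5,380,90],[0,0,0],25]])

```text
time_s: 25.2
tcp_pos: [0.4702, 0.1215, 0.1397]
ee_rot: [0.0, 0.707, 0.707, 0.0]
force: [0.3, -1.2, -0.9]
width: 0.0332
finger_force: 60.0
```

Emit:
apply_moves(moves=[[[12,27,0],[0,0,0],25],[[30,42,0],[0,0,0],25],[[60,47,0],[0,0,0],25],[[95,47,-5],[0,0,0],25],[[125,47,-15],[0,0,0],25],[[148,47,-30],[0,0,0],25],[[157,47,-48],[0,0,0],25],[[157,47,-65],[0,0,0],25],[[157,47,-76],[0,0,0],25],[[157,47,-79],[0,0,0],25],[[157,47,-79],[0,0,0],25]])

```text
time_s: 26.3
tcp_pos: [0.6272, 0.1665, 0.0603]
ee_rot: [-0.0, 0.707, 0.707, -0.0]
force: [0.4, -0.3, -0.4]
width: 0.0334
finger_force: 60.0
```

Run:
```python
from h import *
o=telemetry.get_obs(); print(o['tcp_pos'],o['ee_rot'],o['force'],o['width'])
c=cam('side');cv2.imwrite('pics/s6.png',cv2.resize(cv2.cvtColor(c['img'],4)[100:280,130:370],None,fx=3,fy=3))
```

```text
[0.62723557 0.16650824 0.06026564] [-1.29242050e-04  7.06990219e-01  7.07223287e-01 -1.88826287e-04] [ 0.38203237 -0.34584573 -0.36600042] 0.03339706157485394
```

View pics/s6.png

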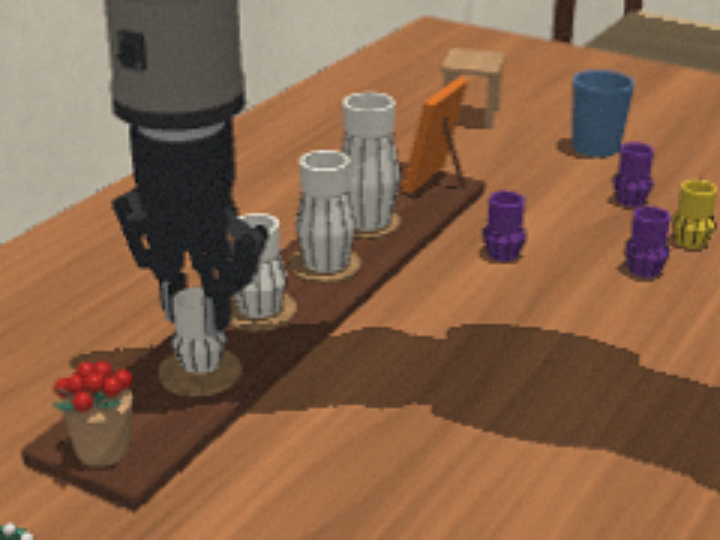

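Side crop: b is held over coaster 1 at (198,370), and the other three are standing. Lowering it.

Emit:
apply_moves(moves=[[[1,0,-1.5],[0,0,0],25],[[1,0,-3],[0,0,0],25],[[1,0,-4.2],[0,0,0],25],[[1,0,-5.2],[0,0,0],25],[[1,0,-5.9],[0,0,0],25],[[1,0,-5.9],[0,0,0],25]])

```text
time_s: 26.95
tcp_pos: [0.6288, 0.1665, 0.0546]
ee_rot: [0.0, 0.707, 0.707, 0.0]
force: [-1.8, -0.4, 4.2]
width: 0.0329
finger_force: 60.5
```

Emit:
apply_moves(moves=[[[0,0,0],[0,0,0],38],[[0,0,0],[0,0,0],44],[[0,0,0],[0,0,0],52],[[0,0,0],[0,0,0],60],[[0,0,0],[0,0,0],60],[[0,0,5],[0,0,0],60],[[0,0,20],[0,0,0],60],[[0,0,50],[0,0,0],60],[[0,0,90],[0,0,0],60],[[0,0,125],[0,0,0],60],[[0,0,140],[0,0,0],60],[[0,0,140],[0,0,0],60]])

```text
time_s: 28.15
tcp_pos: [0.6299, 0.1669, 0.1979]
ee_rot: [0.001, 0.707, 0.707, 0.002]
force: [-0.2, -0.4, -0.4]
width: 0.0599
finger_force: 0.0
```

Run:
```python
from h import *
o=telemetry.get_obs(); print(o['tcp_pos'],o['force'],o['width'])
T={'c':((.6496,-.13),.147,.0248),'a':((.638,-.035),.125,.0224),'d':((.643,.065),.103,.02),'b':((.6284,.167),.081,.0176)}
for n in('wrist','side'):
    c=cam(n); P=cloud(c); print(n); rims(c,P,T)
cv2.imwrite('pics/s7.png',cv2.resize(cv2.cvtColor(c['img'],4)[100:280,130:370],None,fx=3,fy=3))
```

```text
[0.62994836 0.16691788 0.19788851] [-0.22653044 -0.37971262 -0.3896505 ] 0.05989196495637875
wrist
c none
a none
d 460 [0.6424 0.0646] span [0.0395 0.0392]
b 408 [0.628  0.1673] span [0.0344 0.0345]
side
c 46 [ 0.646  -0.1275] span [0.0463 0.0488]
a 50 [ 0.6351 -0.0329] span [0.0432 0.0458]
d 48 [0.6402 0.0664] span [0.0372 0.0384]
b 48 [0.6259 0.1696] span [0.0331 0.0343]
```

View pics/s7.png

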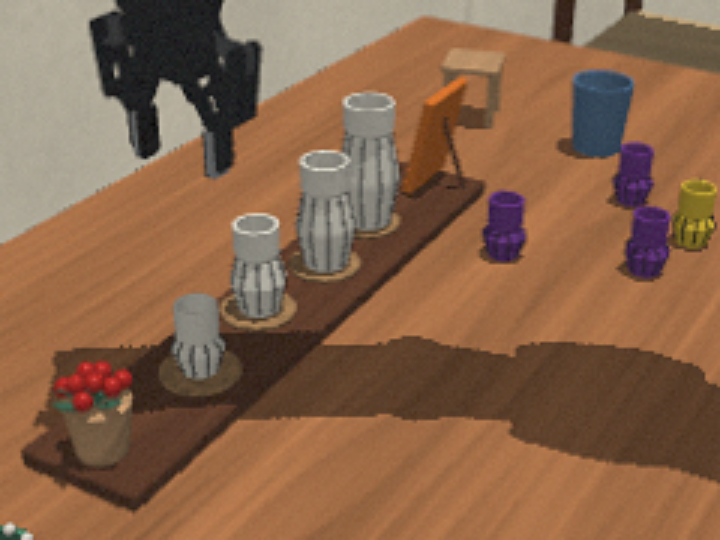

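All four vases stand upright and centred on their coasters: c at (370,215), a at (325,262), d at (258,305), b at (198,370). The gripper is clear of everything.

```bash
python3 -c "from bench import hand_in; print(hand_in())"
```

```text
the job is handed in; nothing more can be done
None
```

The four white vases now stand upright in height order from the frame to the berry pot (c, a, d, b), each within about 2 mm of its coaster's centre by the camera checks, and the job is handed in at about 28 s.

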